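# Snap shut the padlock of the red keepsake box

### The job

On the pantry counter stand three walnut keepsake boxes with red, orange and blue lids, each with an open brass padlock on its hasp. Lock the red box: press its padlock's raised shackle straight down into the lock body until it clicks and stays fully down. Leave the padlocks of the orange and blue boxes open.

Things in the scene. Friction and masses are not known exactly. Their poses are not given: they have to be found in the camera images.
- red_crown (a point): Centre of the top of the red bumper on the red box's padlock shackle; moves with it. Bumper 20 (x) x 44 (y) x 12 mm; y along the crown, x away from the box, z up. Its two steel legs (8 mm, 32 mm apart) enter a brass body 24 x 50 x 50 mm, top 70 mm up, on the box's face turned away from the robot, 69 mm from box centre. Point is 118 mm above the counter when raised, 100 mm when shut.
- red_shackle (a joint): Travel of the red box's shackle straight down, m: 0 raised, 0.018 fully down on its stop. Starts at 0 to 0.005. At first 1 to 2 N of spring and friction; from 0.006 a hidden pawl resists, about 10 N at most; past 0.015 it snaps over, pulls the shackle to 0.018 and holds it. Let go before about 0.011, it rises again; between, it may stay stuck half-way.
- orange_shackle (a joint): Travel of the orange box's shackle, m: 0 raised, 0.018 shut; starts open at 0 to 0.005, to stay open. Same build as red, with orange lid and bumper. All boxes: walnut, 110 mm deep, 130 wide, 70 tall, fixed to the counter, in any order, turned up to 17 degrees.
- blue_shackle (a joint): Travel of the blue box's shackle, m: 0 raised, 0.018 shut; starts open at 0 to 0.005, to stay open. Same build as red, with blue lid and bumper. All boxes: walnut, 110 mm deep, 130 wide, 70 tall, fixed to the counter, in any order, turned up to 17 degrees.

How it is judged:
By the outcome, as a careful person would: the job done as asked, in the order asked, and still so for the second after the job is handed in, with the robot touching nothing.
It also fails if it takes over 26 s, if anything falls off the work surface, if the arm or the gripper's body presses on something with over 40 N, if the wrist force passes 120 N, or if a joint passes its speed limit or range.

### The arm

A 6-joint arm with a two-finger parallel gripper is mounted at the origin on the work surface. World frame = base frame: x ahead of the robot, y to its left, z up, the work surface at z = 0. Lengths are in m, angles in rad, forces in N, time in s.
With the tool pointing down it reaches from about 0.425 to 0.95 m from the base axis. Payload 3.5 kg.
Tool frame: the origin (TCP) lies on the centre line of the jaws, within the pads' length; the fingertips stand 17 mm ahead of it and the grasp point (between the pads) lies 2 mm behind it; z points along the fingers, y is the line along which they close (so a half turn about z gives the same grasp; the last joint's range is limited). The gripper opens to 85 mm and grips with 20 to 120 N. Pads are 22 mm wide; open, the fingers measure 114 mm over their backs; the gripper's body (76 mm by 85 mm) begins 54 mm behind the grasp point. The pads swing forward as they close: fully open they stand 13 mm farther back than shut.
Start: joints at [1.16, 0.286, 1.577, -0, 1.279, -0.15], TCP at [0.174, 0.652, 0.248] pointing down, gripper open.
Joint ranges: [-2.77, 2.77], [-0.9, 2.22], [0.21, 2.48], [-1.53, 4.67], [0.24, 2.81], [-2.84, 2.84]. Speed limits (rad/s): [2.79, 2.79, 3.14, 3.14, 3.14, 3.14].

### API

Orientations are given as a unit quaternion [x, y, z, w].
In Python, from plant import ctrl gives the robot as it stands. The module is installed in compiled form; this text tells all that it offers.
- The arm moves only by the tool drive_tool, never from a script. Its argument "moves" is a list of rows, each a list of 3 entries, a list of its own where there are three numbers: the turn, a rotation vector about the tool's x, y, z in rad, then the shift along the tool's x, y, z in m, then the finger opening in m, from 0 to 0.0854. A call has 1 to 5 rows; each row shifts and turns the commanded pose from where the row before left it, along the tool's axes as they then stand; what a row does not reach is not made up. A row lasts 1/8 s, in which the tool goes at most 62.5 mm and 10.7 degrees, less where a joint would pass 70% of its speed; a pose out of reach is approached as far as the arm can. A call with a gripper value outside its range is refused whole. The fingers move at their own pace and stop on an object; "grip_force" is the grip in N (left out, the last holds). Time passes only in rows, so rows that do not move let the fingers close. It gives the time, the measured TCP pose, the force, the opening and the grip force at its end, in the units of the state.
- ctrl.get_state(): the state, without advancing time (a new reading comes with each control period).
- ctrl.read_camera(name): name is "side" or "top"; returns a dict with "image" (400x640x3 uint8, red, green, blue), "fx", "fy", "cx", "cy" (pixels), "R" (3x3) and "t" (3): a world point X has camera coordinates R X + t. Camera axes: x right, y down, z forward; pixel columns grow to the right and rows downward; lengths in m; the calibration is good to about 2 mm. A picture is of the moment at which its call begins. There is no depth.
- ctrl.sign_off(): hands the job in; it is judged then, once.
The state is a dict: "time": time; "qpos": joint angles; "dq": joint speeds; "joint_efforts": joint torques, N m; "eef_pos": TCP position; "tcp_rot": TCP orientation; "contact_force": force on the tool from outside, world axes, zero at the start; "wrist_torque": the same for the moment, N m; "opening": opening from 0.0 (shut) to 1.0 (fully open); "finger_force": force on a finger pad.
Only numpy, scipy, OpenCV 4.12 (cv2) and the standard library are available. Lean on these libraries where they do the work, as an engineer would, in place of code of your own. Each camera call takes 0.05 s, during which the arm holds its last target. There are 200 camera calls.

## Working session

There is one attempt and no reset: what is moved stays moved. The work goes in short steps, Python scripts to look and compute and a tool call to move; the robot and the scene stay as the last step left them, time stands still between calls to the robot, and variables do not carry over. Pictures are saved under pics/ and viewed, at most 10 in all, crops included, and the job is handed in when it is done.

Besides the shell and the picture viewer there is one more tool, called after "Request:" as a command line: name --argument value ..., lists and objects as JSON in quotes. drive_tool: Moves the arm, as the interface text tells. Its arguments: {"type":"object","properties":{"moves":{"type":"array","items":{"type":"array"}},"grip_force":{"type":"number"}},"required":["moves"]}

```bash
mkdir -p pics; cat > h.py <<'E'
import numpy as np,cv2
from plant import ctrl
from scipy.spatial.transform import Rotation as Ro
def cast(c,u,v,z):
    d=c["R"].T@np.array([(u-c["cx"])/c["fx"],(v-c["cy"])/c["fy"],1]);o=-c["R"].T@c["t"]
    return o+d*(z-o[2])/d[2]
def proj(c,X):
    p=c["R"]@np.array(X)+c["t"];return c["fx"]*p[0]/p[2]+c["cx"],c["fy"]*p[1]/p[2]+c["cy"]
E
python3 - <<'E'
from h import *
ims=[]
for n in("top","side"):
    c=ctrl.read_camera(n);np.save(n+".npy",c,allow_pickle=True)
    cv2.imwrite(f"pics/{n}0.png",c["image"][:,:,::-1]);print(n,-c["R"].T@c["t"],c["R"][2],c["fx"])
s=ctrl.get_state();print(s)
E
```

```text
top [0.38342873 0.01834294 0.96439383] [ 0.16124132 -0.02670711 -0.98655358] 387.4557264523262
side [ 0.01615082 -0.67253461  0.85802335] [ 0.47895759  0.59229464 -0.64790947] 509.1176856442365
{'time': 0.1, 'qpos': array([ 1.16002670e+00,  2.87095245e-01,  1.57805237e+00,  1.79144968e-05,
        1.27859555e+00, -1.50011825e-01]), 'dq': array([ 0.00131864, -0.00353705, -0.00367668,  0.00051549, -0.00033828,
       -0.00072702]), 'joint_efforts': array([ 3.29925815e-04, -4.07294583e+01, -2.93700224e+01, -1.50002479e-04,
        3.39299026e-03, -1.00856646e-06]), 'eef_pos': array([0.1737708 , 0.65166452, 0.24706156]), 'tcp_rot': array([ 1.30012331e-01,  9.91511794e-01, -1.03089054e-03, -3.05796453e-04]), 'contact_force': array([0.11798146, 0.15168671, 0.27824528]), 'wrist_torque': array([-0.02536464,  0.07220888,  0.05427717]), 'finger_force': 0.0, 'opening': 0.9983249371235134}
```

View pics/top0.png

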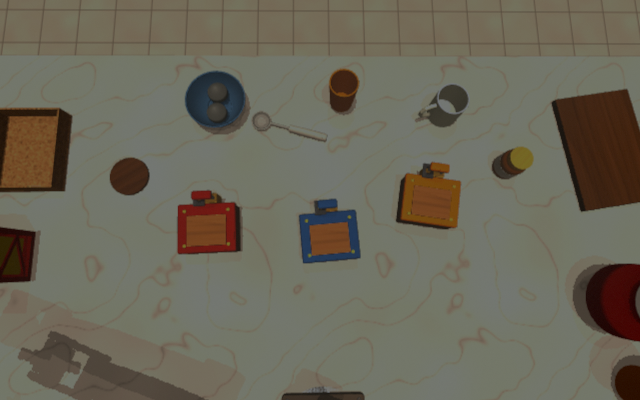

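View pics/side0.png

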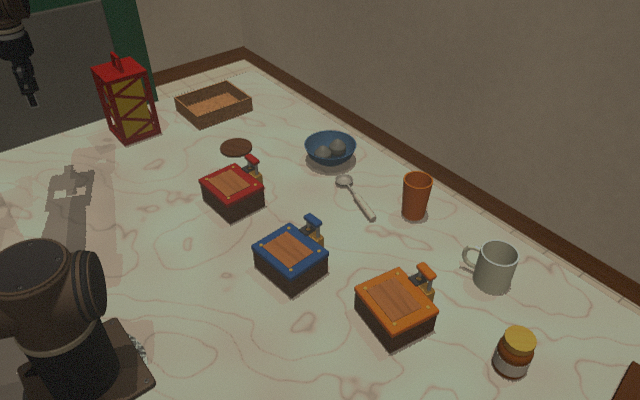

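The top view shows the red box at about (208,228) with its bumper at (202,196). Blue is at (330,235) and orange at (430,200). In the side view the red bumper is at about (251,160). Next I'll measure the red bumper and lid.

```bash
python3 - <<'E'
from h import *
C={n:np.load(n+".npy",allow_pickle=True).item() for n in("top","side")}
tiles=[]
P={}
for n,(x0,y0,x1,y1) in dict(top=(170,180,250,260),side=(190,145,270,225)).items():
    c=C[n];im=c["image"][y0:y1,x0:x1]
    h=cv2.cvtColor(im,cv2.COLOR_RGB2HSV)
    m=(((h[...,0]<6)|(h[...,0]>172))&(h[...,1]>150)&(h[...,2]>60)).astype(np.uint8)
    k,l,st,ce=cv2.connectedComponentsWithStats(m)
    for i in range(1,k):
        if st[i,4]>20:
            r=cv2.minAreaRect(np.argwhere(l==i)[:,::-1].astype(np.float32)+[[x0,y0]]) if 0 else cv2.minAreaRect((np.argwhere(l==i)[:,::-1]+[x0,y0]).astype(np.float32))
            print(n,st[i],ce[i]+[x0,y0],r, "V",np.median(h[...,2][l==i]))
            z=.118 if st[i,4]<500 else .07
            print("  ctr",cast(c,*(ce[i]+[x0,y0]),z).round(4),"corners",[cast(c,*p,z)[:2].round(3) for p in cv2.boxPoints(r)])
    big=cv2.resize(im,(400,400),interpolation=cv2.INTER_CUBIC)
    tiles.append(cv2.convertScaleAbs(big,alpha=1.5))
cv2.imwrite("pics/crop.png",np.hstack(tiles)[:,:,::-1])
E
```

```text
top [ 22  11  19   9 151] [200.99337748 194.68874172] ((201.0, 195.0), (8.0, 18.0), 90.0) V 106.0
  ctr [0.5447 0.2647 0.118 ] corners [array([0.553, 0.285]), array([0.553, 0.245]), array([0.535, 0.245]), array([0.535, 0.284])]
top [   8   23   58   51 1463] [207.37115516 226.41148325] ((206.5, 228.0), (50.0, 57.0), 90.0) V 106.0
  ctr [0.4795 0.2613 0.07  ] corners [array([0.535, 0.331]), array([0.534, 0.199]), array([0.418, 0.197]), array([0.419, 0.325])]
side [55  9 14 10 76] [251.56578947 158.27631579] ((251.62001037597656, 158.33999633789062), (14.600000381469727, 5.800000190734863), 36.869895935058594) V 131.0
  ctr [0.5416 0.2592 0.118 ] corners [array([0.531, 0.278]), array([0.55 , 0.291]), array([0.552, 0.24 ]), array([0.534, 0.228])]
side [  9  18  65  42 746] [232.46782842 184.4155496 ] ((230.9000244140625, 182.80003356933594), (35.329872131347656, 54.56005859375), 63.43495178222656) V 130.0
  ctr [0.4761 0.2532 0.07  ] corners [array([0.42 , 0.325]), array([0.576, 0.34 ]), array([0.532, 0.198]), array([0.39 , 0.192])]
```

View pics/crop.png

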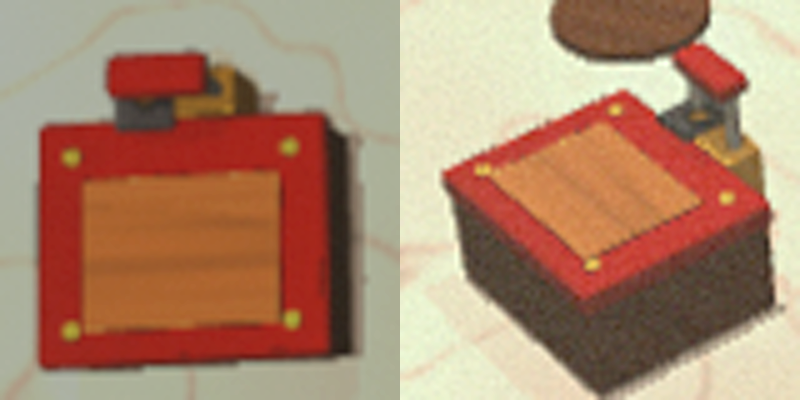

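The crop shows the bumper's top face cleanly in both views, and the two agree to 5 mm. I'll triangulate it, get the box yaw from the studs, and check where the lantern stands.

```bash
python3 - <<'E'
from h import *
C={n:np.load(n+".npy",allow_pickle=True).item() for n in("top","side")}
A=[];
for n,p in(("top",(201,194.7)),("side",(251.6,158.3))):
    c=C[n];a=np.array(cast(c,*p,0));b=cast(c,*p,.2);d=(b-a)/np.linalg.norm(b-a);A.append((np.eye(3)-np.outer(d,d),a))
X=np.linalg.solve(sum(m for m,a in A),sum(m@a for m,a in A));print("tri",X)
st=[cast(C["top"],170+u/5,180+v/5,.07)[:2] for u,v in((71,157),(289,147),(291,320),(71,331))]
d=st[0]-st[1]+st[3]-st[2];yaw=np.arctan2(-d[0],d[1]);ctr=np.mean(st,0)
print("studs ctr",ctr,"yaw deg",np.degrees(yaw),"pred bumper",ctr+.069*np.array([np.cos(yaw),np.sin(yaw)]))
for u,v in((108,133),(130,144),(160,134)):print("lantern foot",cast(C["side"],u,v,0))
for z in(.2,.25,.3):print(z,cast(C["side"],117,60,z))
E
```

```text
tri [0.54574893 0.26637598 0.11221534]
studs ctr [0.47668627 0.26396818] yaw deg 2.2319548576128296 pred bumper [0.54563392 0.26665539]
lantern foot [0.34925859 0.8016091  0.        ]
lantern foot [0.37803804 0.69985616 0.        ]
lantern foot [0.47360641 0.69571215 0.        ]
0.2 [0.44577512 0.83894958 0.2       ]
0.25 [0.41313006 0.72409924 0.25      ]
0.3 [0.38048499 0.60924889 0.3       ]
```

Request:
drive_tool --moves '[[[0,0,-0.15],[-0.01,-0.05,-0.01],0],[[0,0,-0.15],[-0.01,-0.05,-0.01],0],[[0,0,0],[-0.02,-0.05,0],0],[[0,0,0],[-0.03,-0.05,0],0],[[0,0,0],[-0.03,-0.05,0],0]]' --grip_force 40

```text
time: 0.72
eef_pos: [0.2613, 0.402, 0.268]
tcp_rot: [-0.02, 1.0, -0.0, 0.0]
contact_force: [0.3, 0.2, -0.7]
opening: 0.002
finger_force: 0.0
```

Request:
drive_tool --moves '[[[0,0,0],[-0.05,-0.03,0],0],[[0,0,0],[-0.05,-0.03,0],0],[[0,0,0],[-0.05,-0.03,0.01],0],[[0,0,0],[-0.05,-0.03,0.02],0],[[0,0,0],[-0.04,-0.01,0.02],0]]'

```text
time: 1.35
eef_pos: [0.5077, 0.2814, 0.2175]
tcp_rot: [-0.018, 1.0, -0.0, -0.0]
contact_force: [-0.4, 0.5, 0.9]
opening: -0.003
finger_force: 0.0
```

Request:
drive_tool --moves '[[[0,0,0],[-0.01,0,0.02],0],[[0,0,0],[0,0,0],0],[[0,0,0],[0,0,0],0]]'

```text
time: 1.72
eef_pos: [0.5155, 0.2839, 0.1987]
tcp_rot: [-0.02, 1.0, 0.0, -0.0]
contact_force: [-0.3, 0.3, 0.1]
opening: 0.001
finger_force: 0.0
```

Request:
drive_tool --moves '[[[0,0,0],[-0.03,-0.019,0],0],[[0,0,0],[0,0,0.02],0],[[0,0,0],[0,0,0.02],0],[[0,0,0],[0,0,0],0],[[0,0,0],[0,0,0],0]]'

```text
time: 2.35
eef_pos: [0.5461, 0.2663, 0.1583]
tcp_rot: [-0.02, 1.0, -0.0, -0.0]
contact_force: [0.0, -0.1, 0.2]
opening: 0.003
finger_force: 0.0
```

```bash
python3 - <<'E'
from h import *
t=[]
s=ctrl.get_state();print(s["eef_pos"])
tip=s["eef_pos"]-[0,0,.017]
for n,(x,y) in dict(top=(165,150),side=(200,100)).items():
    c=ctrl.read_camera(n);print(n,proj(c,tip),proj(c,[.546,.266,.115]))
    t.append(cv2.resize(c["image"][y:y+100,x:x+100],(400,400),interpolation=cv2.INTER_CUBIC))
cv2.imwrite("pics/c2.png",cv2.convertScaleAbs(np.hstack(t),alpha=1.5)[:,:,::-1])
E
```

```text
[0.54608448 0.2662765  0.15827656]
top (np.float64(197.17723786992838), np.float64(192.04500867294007)) (np.float64(200.8126453163074), np.float64(194.3598346003188))
side (np.float64(250.75281442307715), np.float64(148.7171879436563)) (np.float64(251.6765336604053), np.float64(157.42742244127828))
```

View pics/c2.png

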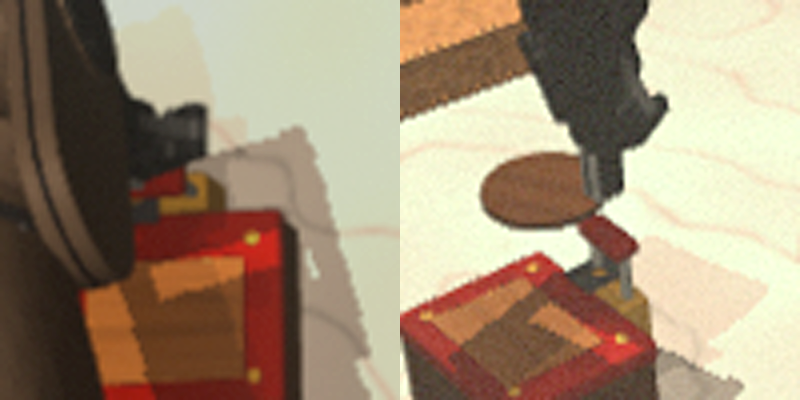

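The side crop shows the closed fingertips at px (251,149), directly above the bumper at px (252,159), so they are aligned. I'll descend and press.

Request:
drive_tool --moves '[[[0,0,0],[0,0,0.02],0],[[0,0,0],[0,0,0.006],0],[[0,0,0],[0,0,0.004],0],[[0,0,0],[0,0,0.003],0],[[0,0,0],[0,0,0],0]]'

```text
time: 3.08
eef_pos: [0.5461, 0.2657, 0.1258]
tcp_rot: [-0.02, 1.0, -0.0, -0.001]
contact_force: [-3.7, -0.9, 4.9]
opening: -0.001
finger_force: 2.3
```

Request:
drive_tool --moves '[[[0,0,0],[0,0,0.003],0],[[0,0,0],[0,0,0.003],0],[[0,0,0],[0,0,0.002],0],[[0,0,0],[0,0,0],0]]'

```text
time: 3.58
eef_pos: [0.5469, 0.2658, 0.117]
tcp_rot: [-0.02, 1.0, 0.0, 0.0]
contact_force: [0.4, 0.0, 0.2]
opening: -0.002
finger_force: 0.0
```

The force has dropped to zero, which suggests it snapped over. A small extra push will confirm the stop.

Request:
drive_tool --moves '[[[0,0,0],[0,0,0.002],0],[[0,0,0],[0,0,0.001],0],[[0,0,0],[0,0,0],0]]'

```text
time: 3.95
eef_pos: [0.547, 0.2659, 0.1165]
tcp_rot: [-0.02, 1.0, -0.0, 0.0]
contact_force: [-4.5, -1.3, 8.6]
opening: -0.001
finger_force: 4.8
```

The tip is at 0.0995 m and resisted by the hard stop. I'll retreat and check.

Request:
drive_tool --moves '[[[0,0,0],[0,0,-0.03],0],[[0,0,0],[0,0,-0.06],0],[[0,0,0],[0,0,-0.05],0],[[0,0,0],[0.04,0.04,0],0],[[0,0,0],[0.04,0.04,0],0]]'

```text
time: 4.58
eef_pos: [0.4634, 0.3432, 0.2553]
tcp_rot: [-0.019, 1.0, 0.001, 0.001]
contact_force: [-0.2, 0.4, -0.4]
opening: -0.0
finger_force: 0.0
```

Request:
drive_tool --moves '[[[0,0,0],[0.04,0.05,0],0],[[0,0,0],[0,0,0],0],[[0,0,0],[0,0,0],0]]'

```text
time: 4.95
eef_pos: [0.4227, 0.3898, 0.2541]
tcp_rot: [-0.02, 1.0, -0.0, 0.0]
contact_force: [1.2, 0.0, -0.6]
opening: 0.003
finger_force: 0.0
```

```bash
python3 - <<'E'
from h import *
c=ctrl.read_camera("side");print(proj(c,[.546,.266,.1]),ctrl.get_state()["contact_force"])
t=cv2.resize(c["image"][130:350,190:450],(780,660)[:2],interpolation=cv2.INTER_CUBIC)[:600]
cv2.imwrite("pics/c3.png",cv2.convertScaleAbs(t,alpha=1.5)[:,:,::-1])
E
```

```text
(np.float64(252.17539433481645), np.float64(162.2636521052649)) [-0.53222149 -0.1437495   0.6499547 ]
```

View pics/c3.png

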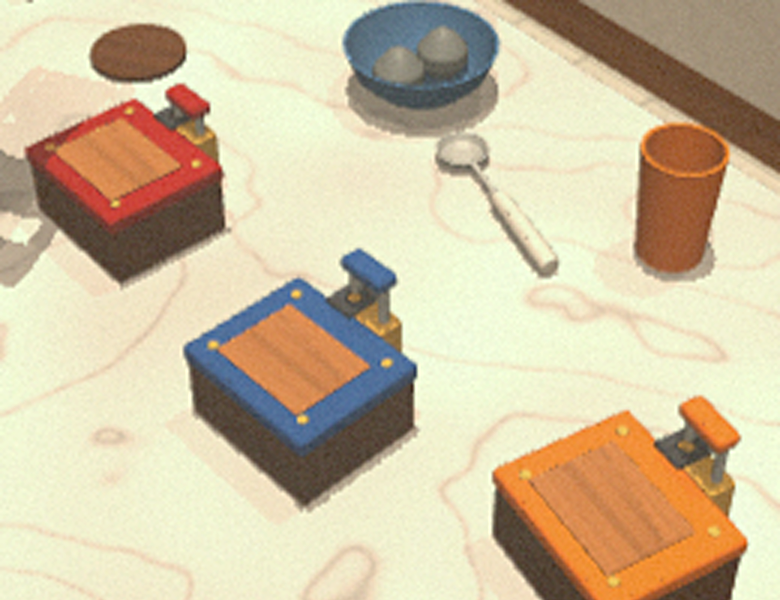

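The red bumper now sits low, at crop (188,97), or px (252.5,162), which matches the predicted shut position (252,162). The blue and orange shackles are still raised.

```bash
python3 -c "
from plant import ctrl
print(ctrl.sign_off())"
```

```text
the job is handed in; nothing more can be done
None
```

The red padlock is pressed fully down and stayed down after I backed the arm away; the orange and blue padlocks are still open, and the job is handed in.

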